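Index the board stand to its next hole

TASK

The turntable that carries the circuit board is loose in its long slot. Pull its sprung pin up by the knob, swing the turntable anticlockwise (seen from above) out of the slot, and let the pin drop fully home into the first round hole it comes to, so that the board is locked there; never crank hard against the pin, and leave the other things on the bench alone.

Things in the scene. Friction and masses are not known exactly. Their poses are not given: they have to be found in the camera images.
- stand: fixed base of the stand: a heavy dark steel disc, 270 mm across, 20 mm thick, bolted to the bench. Origin: centre of its underside, on the turntable's upright axis; z up; its -x axis points to where the knob stands when joint turn reads 0.
- rim (a point): point on the base's -x axis, 100 mm from the turntable's axis, 32 mm above the bench: level with the top of the aluminium index ring (radii 86 to 114 mm, 12 mm thick) on the base's rim. The ring is clamped on by hand and not measured: the middle of its long arc slot may lie up to 8 degrees (0.14 rad) either way of this point. The slot's ends lie 18 degrees either side of its middle.
- hole_about (a point): where the wanted hole lies on average: 100 mm from the axis, 44 degrees (0.768 rad) anticlockwise of point rim, on the ring's top. The true hole lies 44 degrees from the slot's middle, so up to 8 degrees (14 mm) either way of this point: turn = 0.63 to 0.91. Round, 10.5 mm in diameter. The ring is solid between slot and hole. Another hole follows 26 degrees farther on; the same two lie clockwise of the slot.
- turn (a joint): angle (rad) of the turntable about the upright axis through the base's origin, anticlockwise seen from above positive; 0 when the knob lies on the base's -x axis. Stops at -1.45 and 1.45. It stays where it is left: turning it takes about 1 N at the knob, up to about 2.5 N with the pin rubbing on the ring.
- barrel (a point): top centre of the pin's barrel (22 mm diameter, 60 mm above the bench), 100 mm from the axis on the turntable's 30 mm wide lug (lug top 46 mm above the bench, reaching to radius 116 mm). The turntable is an aluminium disc 152 mm across; the circuit board on it and its parts stay below 63 mm above the bench.
- plunger (a joint): how far the pin is pulled up (m): 0 fully home (in a hole or the slot), stop at 0.020. Its spring pushes down with 4.5 N at 0 and 8 N at 0.020. Home, it reaches 10 mm into the ring: pulled beyond 0.010 it is clear; let go on the solid ring it rests at about 0.010, slides easily if the turntable is pushed, snaps down by itself over a hole, and then stops the turntable hard.
- knob (a point): centre of the black ribbed knob on top of the pin: an upright cylinder 24 mm in diameter, 32 mm tall (16 mm above and below this point), 100 mm from the turntable's axis. With the pin home its centre is 82 mm above the bench; it rises with the pin. It turns with the turntable, not by itself.
- index_pin: the steel index pin, 8 mm in diameter with a flat, slightly rounded end, fixed to the knob. Its origin lies on the pin's axis, at bench height when the pin is home. It bends if driven against the ring with 30 N or more.
- screwdriver: bystander: a screwdriver lying on the bench beyond the stand
- solder_spool: bystander: a grey spool of solder, 52 mm across, 30 mm tall, beyond the stand
- mouse: bystander: a black computer mouse
- flask: bystander: a drinking flask, 210 mm tall
- mug: bystander: a white mug, 90 mm tall
- multimeter: bystander: a grey multimeter, 170 x 84 x 40 mm, lying
- parts_box: bystander: a small cardboard box, 110 x 80 x 55 mm

How it is judged (in metres and radians):
On the way, in this order (a step that is already met when the one before it is completed fails the run):
1. the pin is pulled clear of the ring (value of joint plunger above 0.0105 m), for 0.1 s.
2. the turntable is swung out of the slot with the pin up (value of joint turn above 0.45 rad and value of joint plunger above 0.008 m), for 0.05 s.
At the end, for the whole second after the job is handed in: The pin is fully home (joint plunger below 2 mm) in the first round hole anticlockwise of the slot (joint turn between 0.59 and 0.95 rad, where no other hole can lie) and the turntable is at rest (value of joint plunger below 0.002 m and value of joint turn between 0.59 and 0.95 rad and velocity of joint turn between -0.03 and 0.03 rad/s); the robot touches nothing.
It fails at once if the pin is driven against the ring with more than 30 N (contact force between index_pin and anything else above 30 N).
It fails at once if a bystander is moved by more than 30 mm (distance of any of screwdriver, solder_spool, mouse, flask, mug, multimeter, parts_box from where it was at the start of the episode above 0.03 m).
It also fails if it takes over 45 s, if anything falls off the work surface, if the arm or the gripper's body presses on something with over 40 N, if the wrist force passes 120 N, or if a joint passes its speed limit or range.

ROBOT

A 6-joint arm with a two-finger parallel gripper is mounted at the origin on the work surface. World frame = base frame: x ahead of the robot, y to its left, z up, the work surface at z = 0. Lengths are in mm, angles in rad, forces in N, time in s.
With the tool pointing down it reaches from about 350 to 875 mm from the base axis. Payload 4.2 kg.
Tool frame: the origin (TCP) lies midway between the tips of the shut fingers; the grasp point (between the pads) lies 19 mm behind it; z points along the fingers, y is the line along which they close (so a half turn about z gives the same grasp; the last joint's range is limited). The gripper opens to 85 mm and grips with 20 to 120 N. Pads are 22 mm wide; open, the fingers measure 114 mm over their backs; the gripper's body (76 mm by 85 mm) begins 54 mm behind the grasp point. The pads swing forward as they close: fully open they stand 13 mm farther back than shut.
Start: joints at [1.386, 0.385, 0.008, 0, -1.194, -0.259], TCP at [268.325, 564.447, 231.312] pointing down, gripper open.
Joint ranges: [-3.14, 3.14], [-1.21, 2.06], [-1.07, 1.41], [-3.16, 2.05], [-2.99, -0.16], [-3.1, 3.1]. Speed limits (rad/s): [2.79, 2.79, 3.14, 3.14, 3.14, 3.14].

INTERFACE

Orientations are given as a unit quaternion [x, y, z, w].
In Python, from bench import sensors, get_image, camera_params, job_done gives the robot as it stands.
- The arm moves only by the tool servo_tool, never from a script. Its argument "motion" is a list of rows, each an object with "travel": the shift along the tool's x, y, z as a fraction of full scale, a list of three; "rot": the turn, a rotation vector about the tool's x, y, z as a fraction of full scale, a list of three; "hand": the opening, from 0 (shut) to 1 (fully open). In form: [{"travel": [x, y, z], "rot": [wx, wy, wz], "hand": hand}, ...]. A call has 1 to 10 rows; each row shifts and turns the commanded pose from where the row before left it, along the tool's axes as they then stand; what a row does not reach is not made up. Full scale, the value 1, is 25 cm for a shift and 360 degrees for a turn. A row lasts 1/12 s, in which the tool goes at most 41.7 mm and 7.16 degrees, less where a joint would pass 70% of its speed; a pose out of reach is approached as far as the arm can. A call with a number of a shift or a turn outside -1 to 1 is refused whole. A call with a gripper value outside its range is refused whole. The fingers move at their own pace and stop on an object; the grip force is fixed at half the most. Time passes only in rows, so rows that do not move let the fingers close. It gives the time, the measured TCP pose, the force, the opening and the grip force at its end, in the units of the state.
- sensors.read_state(): the state, without advancing time (a new reading comes with each control period).
- get_image(name): name is "scene" or "side" or "wrist"; returns (picture, depth): 480x640x3 uint8, red, green, blue; 480x640 float32, mm along the optical axis (not along the pixel's ray), 0 where there is no reading.
- camera_params(name): a dict with "camera_matrix" (3x3 intrinsics, pixels), "dist" ([k1, k2, p1, p2, k3] as OpenCV has them; the pictures are not rectified), "R" (3x3) and "t" (3): a world point X has camera coordinates R X + t; the wrist camera has in their place "mount" (4x4, takes a point from camera to tool coordinates, whose origin is the TCP and whose axes are the flange's). Camera axes: x right, y down, z forward; pixel columns grow to the right and rows downward; lengths in mm; the calibration is good to about 2 mm. A picture is of the moment at which its call begins: read the wrist's pose just before it. camera_params takes no time and is no camera call.
- job_done(): hands the job in; it is judged then, once.
The state is a dict: "clock": time; "joints": joint angles; "joint_vel": joint speeds; "joint_efforts": joint torques, N m; "position": TCP position; "ee_rot": TCP orientation; "contact_force": force on the tool from outside, world axes, zero at the start; "wrist_torque": the same for the moment, N m; "gripper_width": finger opening in mm; "grasp_force": force on a finger pad.
Only numpy, scipy, OpenCV 4.12 (cv2) and the standard library are available. Lean on these libraries where they do the work, as an engineer would, in place of code of your own. Each camera call takes 0.05 s, during which the arm holds its last target. There are 200 camera calls.

## Working session

There is one attempt and no reset: what is moved stays moved. The work goes in short steps, Python scripts to look and compute and a tool call to move; the robot and the scene stay as the last step left them, time stands still between calls to the robot, and variables do not carry over. Pictures are saved under pics/ and viewed, at most 10 in all, crops included, and the job is handed in when it is done.

Besides the shell and the picture viewer there is one more tool, called after "Call:" as name(argument=value, ...), one argument or row to a line, values as JSON. servo_tool: Moves the arm, as the interface text tells. Its arguments: {"type":"object","properties":{"motion":{"type":"array"}},"required":["motion"]}

```bash
mkdir -p pics; python3 - <<'E'
from bench import *
import cv2,numpy as np
s=sensors.read_state();print({k:np.round(v,3).tolist() for k,v in s.items()})
for n in("scene","side"):
    im,d=get_image(n);cv2.imwrite(f"pics/{n}0.png",im[...,::-1]);np.save(f"pics/{n}0.npy",d)
    p=camera_params(n);print(n,{k:np.round(v,3).tolist() for k,v in p.items()})
E
```

```text
{'clock': 0.0, 'joints': [1.386, 0.386, 0.007, -0.001, -1.194, -0.259], 'joint_vel': [0.001, 0.001, -0.0, -0.001, -0.001, -0.001], 'joint_efforts': [-0.001, -39.229, 18.84, 4.186, -0.005, -0.0], 'position': [268.076, 563.926, 230.185], 'ee_rot': [0.975, -0.22, -0.0, 0.001], 'contact_force': [0.342, 0.143, -0.351], 'wrist_torque': [0.0, 0.036, 0.003], 'grasp_force': 0.0, 'gripper_width': 85.406}
scene {'camera_matrix': [[533.494, 0.0, 323.099], [0.0, 533.494, 247.644], [0.0, 0.0, 1.0]], 'dist': [-0.145, 0.0, 0.0, 0.0, 0.0], 'R': [[-0.362, 0.932, -0.006], [0.784, 0.301, -0.544], [-0.505, -0.201, -0.839]], 't': [238.357, -361.904, 1787.264]}
side {'camera_matrix': [[552.324, 0.0, 317.979], [0.0, 552.324, 244.036], [0.0, 0.0, 1.0]], 'dist': [0.007, 0.0, 0.0, 0.0, 0.0], 'R': [[0.999, -0.051, -0.007], [-0.042, -0.74, -0.672], [0.029, 0.671, -0.741]], 't': [-558.159, 26.795, 1317.626]}
```

View pics/scene0.png

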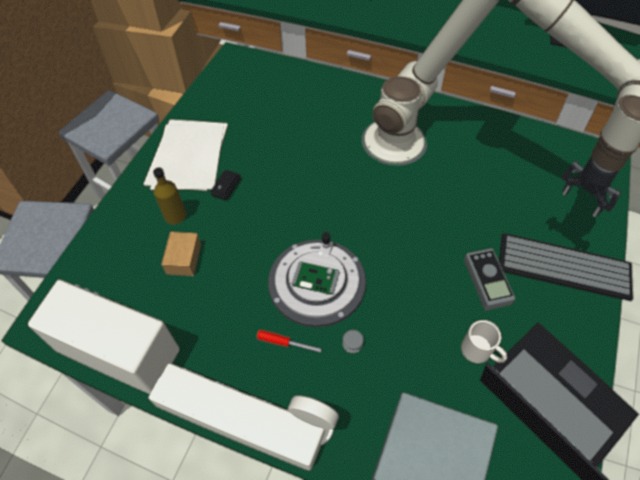

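View pics/side0.png

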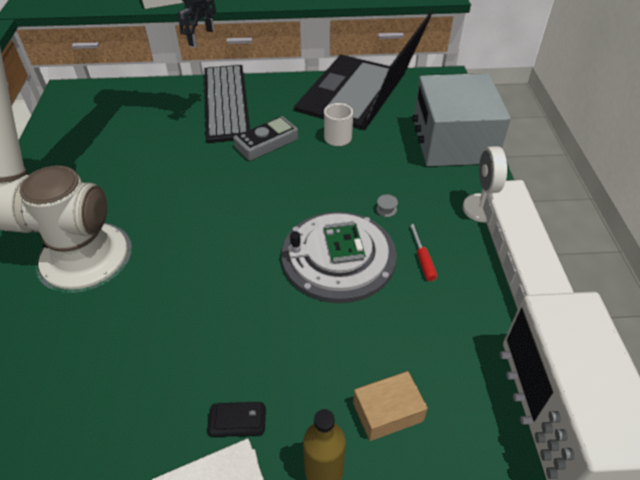

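The scene view shows the stand at about (317,281) with its knob at (326,240). In the side view the stand is at (339,254) and the knob at (296,240). Next I measure both.

```bash
cat > h.py <<'E'
from bench import *
import cv2,numpy as np
def rays(n,px):
    p=camera_params(n);K=np.array(p["camera_matrix"]);R=np.array(p["R"]);t=np.array(p["t"])
    u=cv2.undistortPoints(np.float64(px).reshape(-1,1,2),K,np.array(p["dist"])).reshape(-1,2)
    return -R.T@t,np.c_[u,np.ones(len(u))]@R
def onz(n,px,z):
    c,d=rays(n,px);return c+d*((z-c[2])/d[:,2])[:,None]
def circ(P):
    s=np.linalg.lstsq(np.c_[2*P[:,:2],np.ones(len(P))],(P[:,:2]**2).sum(1),rcond=None)[0]
    return s[:2],np.sqrt(s[2]+s[0]**2+s[1]**2)
def tri(a,b):
    (c1,d1),(c2,d2)=rays(*a),rays(*b);A=np.zeros((3,3));v=np.zeros(3)
    for c,d in((c1,d1[0]),(c2,d2[0])):
        d=d/np.linalg.norm(d);M=np.eye(3)-np.outer(d,d);A+=M;v+=M@c
    return np.linalg.solve(A,v)
E
python3 - <<'E'
from h import *
roi={"scene":(255,225,375,335),"side":(270,200,405,305)};kb={"scene":(316,230,338,250),"side":(286,228,306,250)}
K={}
for n in roi:
    im=cv2.imread(f"pics/{n}0.png");x0,y0,x1,y1=roi[n]
    c=im[y0:y1,x0:x1].astype(int)
    m=((c[...,1]-c[...,2]<18)).astype(np.uint8) # not green
    k,l,st,_=cv2.connectedComponentsWithStats(m);i=1+st[1:,4].argmax()
    ct=max(cv2.findContours((l==i).astype(np.uint8),cv2.RETR_EXTERNAL,cv2.CHAIN_APPROX_NONE)[0],key=len).reshape(-1,2)+[x0,y0]
    for z in(0,20):
        P=onz(n,ct,z)
        for _ in range(6):
            o,r=circ(P);e=abs(np.hypot(*(P[:,:2]-o).T)-r);P=P[e<max(3,2*np.median(e))]
        print(n,z,o,r,len(P),len(ct),e.mean())
    x0,y0,x1,y1=kb[n];g=im[y0:y1,x0:x1].max(2)
    k,l,st,ce=cv2.connectedComponentsWithStats((g<45).astype(np.uint8));i=1+st[1:,4].argmax()
    print("knob",st[i],ce[i]+[x0,y0]);K[n]=ce[i]+[x0,y0]
    print(onz(n,[K[n]],82))
print(tri(("scene",K["scene"]),("side",K["side"])))
E
```

```text
scene 0 [597.34744504 -42.95950259] 136.79903040106984 243 271 1.086522392455522
scene 20 [607.69752568 -38.52206116] 134.7019091012422 243 271 1.0698660664081636
knob [ 6  3  8 11 65] [325.81538462 237.67692308]
[[503.45486561 -51.66775142  82.        ]]
side 0 [605.33434478 -29.86128115] 140.13320651559718 226 295 1.254585885551488
side 20 [603.62100512 -47.27486542] 137.27788090468854 231 295 1.2478767824328778
knob [  4   4  10  15 110] [294.53636364 238.78181818]
[[504.28075423 -51.25793012  82.        ]]
[504.08866458 -51.60463811  82.58791309]
```

```bash
cat >> h.py <<'E'
from scipy.spatial.transform import Rotation as Rn
C=np.array([605.5,-42.5])
def state():
    s=sensors.read_state();return s,np.array(s["position"]),Rn.from_quat(s["ee_rot"])
def shift(target):   # fractions along present tool axes
    s,p,R=state();return np.round(R.inv().apply(np.array(target)-p)/250,4)
def wz(s,px,z):     # wrist pixels onto plane z
    p=camera_params("wrist");K=np.array(p["camera_matrix"]);M=np.array(p["mount"])
    u=cv2.undistortPoints(np.float64(px).reshape(-1,1,2),K,np.array(p["dist"])).reshape(-1,2)
    R=Rn.from_quat(s["ee_rot"]).as_matrix();c=R@M[:3,3]+np.array(s["position"])
    d=(R@M[:3,:3]@np.c_[u,np.ones(len(u))].T).T
    return c+d*((z-c[2])/d[:,2])[:,None]
E
python3 - <<'E'
from h import *
p=camera_params("wrist");print({k:np.round(v,3).tolist() for k,v in p.items()})
s,P,R=state();print(R.as_matrix().round(3))
print(shift([560,-70,260]))
E
```

```text
{'camera_matrix': [[431.847, 0.0, 318.896], [0.0, 431.847, 234.358], [0.0, 0.0, 1.0]], 'dist': [0.025, 0.0, 0.0, 0.0, 0.0], 'mount': [[-0.001, -0.949, -0.317, 81.323], [1.0, -0.001, 0.0, -0.431], [-0.0, -0.317, 0.949, -143.954], [0.0, 0.0, 0.0, 1.0]]}
[[ 0.903 -0.43  -0.001]
 [-0.43  -0.903 -0.002]
 [ 0.     0.002 -1.   ]]
[ 2.1436  1.7889 -0.1151]
```

Call:
servo_tool(
  motion=[
    {"travel": [0.125,0.105,0],"rot": [0,0,0],"hand": 1},
    {"travel": [0.125,0.105,0],"rot": [0,0,0],"hand": 1},
    {"travel": [0.125,0.105,0],"rot": [0,0,0],"hand": 1},
    {"travel": [0.125,0.105,0],"rot": [0,0,0],"hand": 1},
    {"travel": [0.125,0.105,0],"rot": [0,0,0],"hand": 1},
    {"travel": [0.125,0.105,0],"rot": [0,0,0],"hand": 1},
    {"travel": [0.125,0.105,0],"rot": [0,0,0],"hand": 1},
    {"travel": [0.125,0.105,0],"rot": [0,0,0],"hand": 1},
    {"travel": [0.125,0.105,0],"rot": [0,0,0],"hand": 1},
    {"travel": [0.125,0.105,0],"rot": [0,0,0],"hand": 1},
  ],
)

```text
clock: 0.93
position: [437.9, 191.2, 231.2]
ee_rot: [0.976, -0.22, -0.0, 0.0]
contact_force: [1.3, 0.8, 0.7]
gripper_width: 85.6
grasp_force: 0.0
```

Call:
servo_tool(
  motion=[
    {"travel": [0.125,0.105,0],"rot": [0,0,0],"hand": 1},
    {"travel": [0.125,0.105,0],"rot": [0,0,0],"hand": 1},
    {"travel": [0.125,0.105,0],"rot": [0,0,0],"hand": 1},
    {"travel": [0.125,0.105,0],"rot": [0,0,0],"hand": 1},
    {"travel": [0.125,0.105,0],"rot": [0,0,0],"hand": 1},
    {"travel": [0.125,0.105,0],"rot": [0,0,0],"hand": 1},
    {"travel": [0.125,0.105,0],"rot": [0,0,0],"hand": 1},
  ],
)

```text
clock: 1.52
position: [556.7, -68.7, 231.0]
ee_rot: [0.975, -0.22, -0.0, -0.0]
contact_force: [1.2, 0.3, -0.5]
gripper_width: 85.3
grasp_force: 0.0
```

Call:
servo_tool(
  motion=[
    {"travel": [0,0,0.02],"rot": [0,0,0.0184],"hand": 1},
    {"travel": [0,0,0.02],"rot": [0,0,0.0184],"hand": 1},
    {"travel": [0,0,0.02],"rot": [0,0,0.0184],"hand": 1},
    {"travel": [0,0,0.02],"rot": [0,0,0.0184],"hand": 1},
    {"travel": [0,0,0.02],"rot": [0,0,0.0184],"hand": 1},
    {"travel": [0,0,0],"rot": [0,0,0.0184],"hand": 1},
    {"travel": [0,0,0],"rot": [0,0,0.0184],"hand": 1},
    {"travel": [0,0,0],"rot": [0,0,0.0184],"hand": 1},
    {"travel": [0,0,0],"rot": [0,0,0.0184],"hand": 1},
    {"travel": [0,0,0],"rot": [0,0,0],"hand": 1},
  ],
)

```text
clock: 2.35
position: [556.2, -66.7, 205.8]
ee_rot: [0.736, -0.677, -0.0, 0.0]
contact_force: [0.4, -0.3, -1.0]
gripper_width: 85.3
grasp_force: 0.0
```

```bash
python3 - <<'E'
from h import *
s,P,R=state();im,d=get_image("wrist");cv2.imwrite("pics/w1.png",im[...,::-1]);np.save("pics/w1.npy",d)
import json;json.dump({k:np.array(s[k]).tolist() for k in("position","ee_rot")},open("pics/w1.json","w"))
print(s["clock"],P,R.as_matrix().round(3),np.round(s["joints"],3),s["contact_force"])
E
```

```text
2.35 [556.16607    -66.6648358  205.78964446] [[ 0.084 -0.996 -0.001]
 [-0.996 -0.084  0.   ]
 [-0.     0.001 -1.   ]] [ 0.17   0.296 -0.192 -0.    -1.085 -0.085] [ 0.41933223 -0.29181393 -0.96865415]
```

View pics/w1.png

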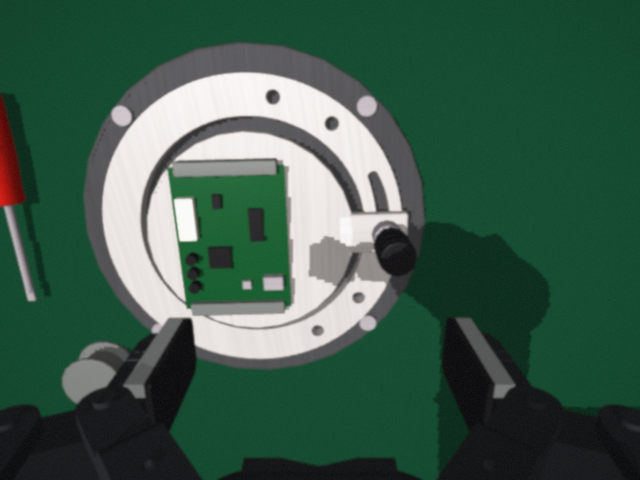

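The wrist view shows the wanted first hole at about (332,123) and the second at (273,97). The clockwise pair is at (358,297) and (318,331), and the knob top is near (400,258). I'll locate all of them in world coordinates.

```bash
cat >> h.py <<'E'
def dark(im,c,r=9,th=110):
    x,y=c;g=cv2.cvtColor(im,cv2.COLOR_BGR2GRAY)[y-r:y+r+1,x-r:x+r+1].astype(float)
    w=np.clip(np.percentile(g,80)*.8-g,0,None);yy,xx=np.mgrid[-r:r+1,-r:r+1]
    return [x+(w*xx).sum()/w.sum(),y+(w*yy).sum()/w.sum()]
E
python3 - <<'E'
from h import *
import json
s=json.load(open("pics/w1.json"));im=cv2.imread("pics/w1.png")
px=[dark(im,c) for c in((332,123),(273,97),(358,297),(318,331))];print(np.round(px,1))
H=wz(s,px,32);print(H.round(1));o,r=circ(H);print("centre",o,r)
ang=lambda P:np.degrees(np.arctan2(P[:,1]-o[1],P[:,0]-o[0]))%360
print("holes",ang(H));
B=wz(s,[(367,105),(121,115),(368,323)],24);print("bolts",B.round(1),ang(B),np.hypot(*(B[:,:2]-o).T))
g=im[220:285,370:420].max(2);k,l,st,ce=cv2.connectedComponentsWithStats((g<50).astype(np.uint8));print(st,ce+[370,220])
# board-lug direction, knob from depth of top
d=np.load("pics/w1.npy");print(d[230:280:6,380:416:5].round(0))
for c in((400,258),):print(wz(s,[c],98))
print("knob ang",ang(np.array([[504.1,-51.6,0]])))
E
```

```text
[[331.  122.9]
 [272.1  96.3]
 [357.6 296.8]
 [316.8 329.9]]
[[ 552.4 -126.    32. ]
 [ 595.1 -140.4   32. ]
 [ 518.1    9.1   32. ]
 [ 548.7   42.3   32. ]]
centre [605.24624925 -40.62450986] 100.35556461660953
holes [238.24131331 264.20376545 150.29777072 124.27126589]
bolts [[ 527.4 -140.    24. ]
 [ 704.  -117.9   24. ]
 [ 505.4   36.8   24. ]] [231.94322836 321.97167479 142.20177205] [126.22501272 125.36218503 126.34469502]
[[   0    0   50   65 1532]
 [   5    8   45   57 1713]
 [  49   24    1    2    2]
 [  49   27    1    3    3]] [[390.11357702 248.64751958]
 [398.35143024 255.01401051]
 [419.         244.5       ]
 [419.         248.        ]]
[[303. 290. 288. 288. 293. 317. 344. 345.]
 [288. 280. 278. 274. 279. 282. 348. 347.]
 [281. 271. 267. 267. 267. 270. 281. 349.]
 [273. 267. 266. 267. 267. 267. 268. 350.]
 [269. 269. 267. 268. 268. 268. 269. 269.]
 [268. 269. 269. 269. 269. 269. 270. 270.]
 [273. 271. 271. 270. 271. 270. 271. 377.]
 [343. 343. 272. 273. 271. 273. 357. 378.]
 [344. 345. 357. 359. 358. 359. 381. 381.]]
[[504.08177611 -52.38711099  98.        ]]
knob ang [186.19299676]
```

```bash
python3 - <<'E'
import cv2
im=cv2.imread("pics/w1.png")[90:340,280:440];cv2.imwrite("pics/w1c.png",cv2.resize(im,None,fx=2.4,fy=2.4,interpolation=2))
E
```

```text
(no output)
```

View pics/w1c.png

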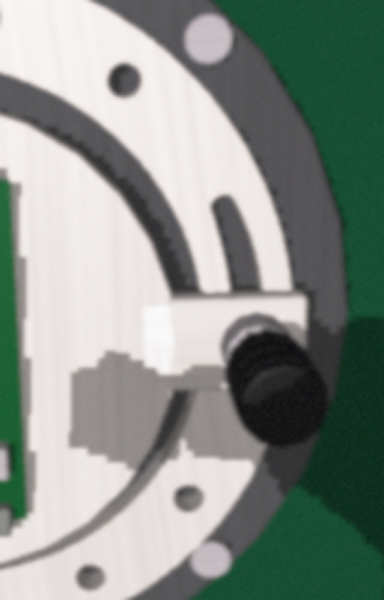

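The holes fit a circle of radius 100.4 mm about (605.2,-40.6). The bolts put the base's -x axis at 187°, so the hole is at turn ≈ 0.89. The knob is at 186.5° and clear of the slot's ends. I'll go down onto it with the fingers closing radially.

Call:
servo_tool(
  motion=[
    {"travel": [-0.038,0.1,0],"rot": [0,0,0],"hand": 1},
    {"travel": [-0.038,0.099,0],"rot": [0,0,0],"hand": 1},
    {"travel": [0,0,0.1],"rot": [0,0,-0.0047],"hand": 1},
    {"travel": [0,0,0.1],"rot": [0,0,0],"hand": 1},
    {"travel": [0,0,0.1],"rot": [0,0,0],"hand": 1},
    {"travel": [0,0,0.1],"rot": [0,0,0],"hand": 1},
    {"travel": [0,0,0],"rot": [0,0,0],"hand": 1},
    {"travel": [0,0,0],"rot": [0,0,0],"hand": 1},
  ],
)

```text
clock: 3.07
position: [504.7, -52.3, 105.6]
ee_rot: [0.748, -0.664, -0.001, 0.001]
contact_force: [-0.1, -0.9, 0.8]
gripper_width: 85.6
grasp_force: 0.0
```

```bash
python3 - <<'E'
from h import *
s,P,R=state();print(P,np.degrees(np.arctan2(*R.as_matrix()[[1,0],1]))%360,shift([505.5,-52,68]))
im,d=get_image("wrist");cv2.imwrite("pics/w2.png",im[...,::-1])
E
```

```text
[504.67989451 -52.26937198 105.63265049] 186.770481466547 [-0.0008 -0.0038  0.1505]
```

View pics/w2.png

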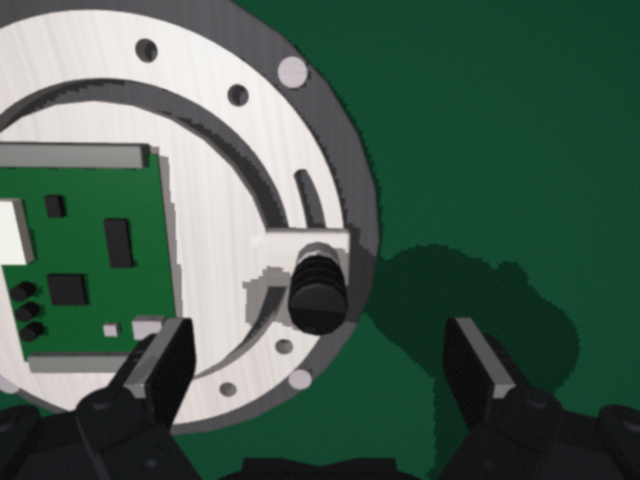

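The knob (318,300) sits midway between the fingers at (194) and (444). I'll descend and close.

Call:
servo_tool(
  motion=[
    {"travel": [0,-0.003,0.05],"rot": [0,0,0],"hand": 1},
    {"travel": [0,0,0.05],"rot": [0,0,0],"hand": 1},
    {"travel": [0,0,0.05],"rot": [0,0,0],"hand": 1},
    {"travel": [0,0,0],"rot": [0,0,0],"hand": 1},
    {"travel": [0,0,0],"rot": [0,0,0],"hand": 0.5},
    {"travel": [0,0,0],"rot": [0,0,0],"hand": 0.4},
    {"travel": [0,0,0],"rot": [0,0,0],"hand": 0.35},
  ],
)

```text
clock: 3.7
position: [507.2, -51.8, 70.3]
ee_rot: [0.747, -0.665, 0.001, -0.001]
contact_force: [-0.1, 0.1, -0.2]
gripper_width: 51.6
grasp_force: 0.0
```

Call:
servo_tool(
  motion=[
    {"travel": [0,0,0],"rot": [0,0,0],"hand": 0.2},
    {"travel": [0,0,0],"rot": [0,0,0],"hand": 0.2},
    {"travel": [0,0,0],"rot": [0,0,0],"hand": 0.2},
    {"travel": [0,0,0],"rot": [0,0,0],"hand": 0.1},
    {"travel": [0,0,0],"rot": [0,0,0],"hand": 0.1},
  ],
)

```text
clock: 4.12
position: [505.4, -52.2, 69.7]
ee_rot: [0.747, -0.665, -0.0, 0.001]
contact_force: [-3.3, 0.1, 5.0]
gripper_width: 22.3
grasp_force: 58.5
```

```bash
python3 - <<'E'
from h import *
s,P,R=state();print(P,s["contact_force"],s["grasp_force"],s["gripper_width"],np.degrees(np.arctan2(P[1]+40.6,P[0]-605.2))%360,np.hypot(P[1]+40.6,P[0]-605.2))
E
```

```text
[505.41004664 -52.17289198  69.70485348] [-3.28429029  0.14295067  5.04475342] 58.4833824634552 22.258267656210702 186.6151840961797 100.458780704398
```

Call:
servo_tool(
  motion=[
    {"travel": [0,0,-0.014],"rot": [0,0,0],"hand": 0.1},
    {"travel": [0,0,-0.014],"rot": [0,0,0],"hand": 0.1},
    {"travel": [0,0,-0.014],"rot": [0,0,0],"hand": 0.1},
    {"travel": [0,0,-0.014],"rot": [0,0,0],"hand": 0.1},
    {"travel": [0,0,0],"rot": [0,0,0],"hand": 0.1},
    {"travel": [0,0,0],"rot": [0,0,0],"hand": 0.1},
    {"travel": [0,0,0],"rot": [0,0,0],"hand": 0.1},
  ],
)

```text
clock: 4.7
position: [505.3, -52.0, 82.3]
ee_rot: [0.747, -0.665, -0.001, 0.001]
contact_force: [-0.6, -0.8, -7.7]
gripper_width: 22.1
grasp_force: 59.0
```

```bash
python3 - <<'E'
from h import *
s,P,R=state();print(P,s["contact_force"],s["grasp_force"],s["gripper_width"])
im,d=get_image("side");cv2.imwrite("pics/s2.png",cv2.resize(im[190:310,250:410,::-1],None,fx=4,fy=4,interpolation=2))
im,d=get_image("wrist");cv2.imwrite("pics/w3.png",im[...,::-1])
import json;json.dump({k:np.array(s[k]).tolist() for k in("position","ee_rot")},open("pics/w3.json","w"))
E
```

```text
[505.347098   -52.04193528  82.32401595] [-0.57013168 -0.78707909 -7.70944192] 59.030224084854126 22.060191988982755
```

View pics/w3.png

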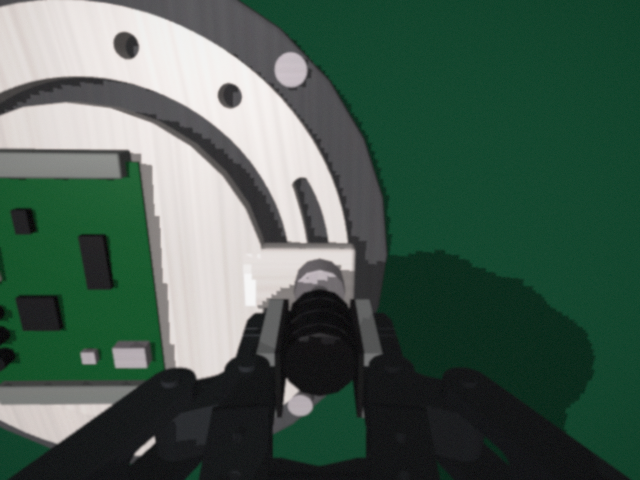

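The pin is up by about 12.5 mm (spring reads about 7 N) and the grip is firm. I'll lift it 1.5 mm more and swing along the arc in 3° rows.

Call:
servo_tool(
  motion=[
    {"travel": [0,0,-0.006],"rot": [0,0,0],"hand": 0.1},
    {"travel": [0.0209,-0.00055,0],"rot": [0,0,-0.00833],"hand": 0.1},
    {"travel": [0.0209,-0.00055,0],"rot": [0,0,-0.00833],"hand": 0.1},
    {"travel": [0.0209,-0.00055,0],"rot": [0,0,-0.00833],"hand": 0.1},
    {"travel": [0.0209,-0.00055,0],"rot": [0,0,-0.00833],"hand": 0.1},
    {"travel": [0.0209,-0.00055,0],"rot": [0,0,-0.00833],"hand": 0.1},
    {"travel": [0.0209,-0.00055,0],"rot": [0,0,-0.00833],"hand": 0.1},
    {"travel": [0,0,0],"rot": [0,0,0],"hand": 0.1},
  ],
)

```text
clock: 5.47
position: [513.8, -82.6, 83.9]
ee_rot: [0.842, -0.54, -0.001, 0.001]
contact_force: [-1.6, -0.7, -7.3]
gripper_width: 22.3
grasp_force: 59.1
```

```bash
cat >> h.py <<'E'
def rep(o=(605.2,-40.6)):
    s,P,R=state();print(s["clock"],P.round(1),"F",np.round(s["contact_force"],1),"grip",round(s["grasp_force"],1),round(s["gripper_width"],1))
    print("yaw %.2f ang %.2f rad %.2f"%(np.degrees(np.arctan2(*R.as_matrix()[[1,0],1]))%360,np.degrees(np.arctan2(P[1]-o[1],P[0]-o[0]))%360,np.hypot(P[1]-o[1],P[0]-o[0])))
E
python3 -c "
from h import *
rep()"
```

```text
5.4667 [513.8 -82.6  83.9] F [-1.6 -0.7 -7.3] grip 59.1 22.3
yaw 204.66 ang 204.67 rad 100.55
```

Call:
servo_tool(
  motion=[
    {"travel": [0.0209,-0.00055,0],"rot": [0,0,-0.00833],"hand": 0.1},
    {"travel": [0.0209,-0.00055,0],"rot": [0,0,-0.00833],"hand": 0.1},
    {"travel": [0.0209,-0.00055,0],"rot": [0,0,-0.00833],"hand": 0.1},
    {"travel": [0.0209,-0.00055,0],"rot": [0,0,-0.00833],"hand": 0.1},
    {"travel": [0.0209,-0.00055,0],"rot": [0,0,-0.00833],"hand": 0.1},
    {"travel": [0.0209,-0.00055,0],"rot": [0,0,-0.00833],"hand": 0.1},
    {"travel": [0.0209,-0.00055,0],"rot": [0,0,-0.00833],"hand": 0.1},
    {"travel": [0.0209,-0.00055,0],"rot": [0,0,-0.00833],"hand": 0.1},
    {"travel": [0,0,0],"rot": [0,0,0],"hand": 0.1},
    {"travel": [0,0,0],"rot": [0,0,0],"hand": 0.1},
  ],
)

```text
clock: 6.3
position: [538.2, -115.6, 83.8]
ee_rot: [0.935, -0.354, -0.001, 0.001]
contact_force: [-1.5, -3.9, -6.7]
gripper_width: 22.1
grasp_force: 59.1
```

```bash
python3 - <<'E'
from h import *
rep()
s,P,R=state();im,d=get_image("wrist");cv2.imwrite("pics/w4.png",im[...,::-1])
import json;json.dump({k:np.array(s[k]).tolist() for k in("position","ee_rot")},open("pics/w4.json","w"))
E
```

```text
6.3 [ 538.2 -115.6   83.8] F [-1.5 -3.9 -6.7] grip 59.1 22.1
yaw 228.49 ang 228.25 rad 100.58
```

View pics/w4.png

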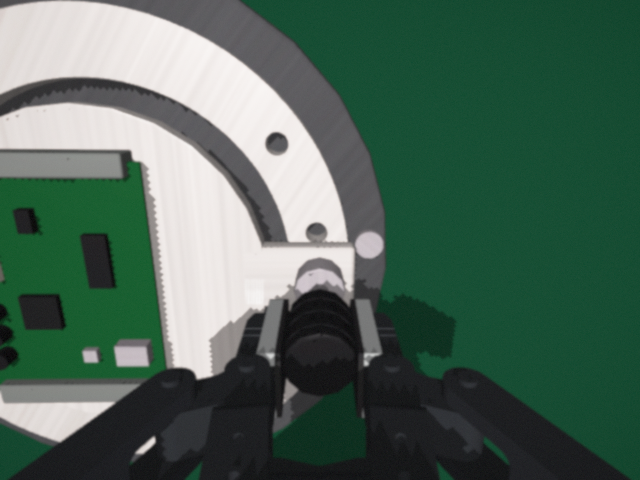

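The wanted hole (316,232) now peeks out just ahead of the lug, and the second hole is at (277,144). I'll refine the remaining angle from w3 and w4.

```bash
python3 - <<'E'
from h import *
import json
o=np.array([605.2,-40.6])
for n,cs in(("w3",((230,96),(126,45))),("w4",((277,144),))):
    s=json.load(open(f"pics/{n}.json"));im=cv2.imread(f"pics/{n}.png")
    px=[dark(im,c,13) for c in cs];H=wz(s,px,32);P=np.array(s["position"])
    print(n,np.round(px,1),H.round(1).tolist(),np.degrees(np.arctan2(*(H[:,:2]-o).T[::-1]))%360,np.hypot(*(H[:,:2]-o).T))
E
```

```text
w3 [[229.2  95.1]
 [126.1  44.8]] [[552.7, -126.1, 32.0], [595.4, -140.6, 32.0]] [238.4597017  264.42375895] [100.36255633 100.49491315]
w4 [[276.1 142.4]] [[595.2, -140.3, 32.0]] [264.28066458] [100.23820181]
```

Call:
servo_tool(
  motion=[
    {"travel": [0.0209,-0.00055,0],"rot": [0,0,-0.00833],"hand": 0.1},
    {"travel": [0.0209,-0.00055,0],"rot": [0,0,-0.00833],"hand": 0.1},
    {"travel": [0.0209,-0.00055,0],"rot": [0,0,-0.00833],"hand": 0.1},
    {"travel": [0.005,0,0],"rot": [0,0,-0.002],"hand": 0.1},
    {"travel": [0,0,0.007],"rot": [0,0,0],"hand": 0.1},
    {"travel": [0,0,0.005],"rot": [0,0,0],"hand": 0.1},
    {"travel": [0,0,0],"rot": [0,0,0],"hand": 0.1},
    {"travel": [0,0,0],"rot": [0,0,0],"hand": 0.1},
  ],
)

```text
clock: 7.02
position: [551.8, -125.7, 81.1]
ee_rot: [0.962, -0.274, -0.001, 0.001]
contact_force: [-3.1, -6.1, -7.4]
gripper_width: 22.5
grasp_force: 59.2
```

```bash
python3 -c "
from h import *
rep()"
```

```text
7.0167 [ 551.8 -125.7   81.1] F [-3.1 -6.1 -7.4] grip 59.2 22.5
yaw 238.24 ang 237.92 rad 100.47
```

Call:
servo_tool(
  motion=[
    {"travel": [0,0,0.004],"rot": [0,0,0],"hand": 0.1},
    {"travel": [0,0,0.004],"rot": [0,0,0],"hand": 0.1},
    {"travel": [0,0,0],"rot": [0,0,0],"hand": 0.1},
    {"travel": [0,0,0],"rot": [0,0,0],"hand": 0.1},
  ],
)

```text
clock: 7.35
position: [551.9, -125.7, 79.2]
ee_rot: [0.962, -0.274, -0.001, 0.001]
contact_force: [-3.1, -4.3, -6.9]
gripper_width: 22.3
grasp_force: 59.2
```

Call:
servo_tool(
  motion=[
    {"travel": [0,0,0.003],"rot": [0,0,0],"hand": 0.1},
    {"travel": [0,0,0],"rot": [0,0,0],"hand": 0.1},
    {"travel": [0,0,0],"rot": [0,0,0],"hand": 0.1},
  ],
)

```text
clock: 7.6
position: [551.9, -125.7, 78.6]
ee_rot: [0.962, -0.274, -0.001, 0.001]
contact_force: [-4.4, -4.5, -7.0]
gripper_width: 22.0
grasp_force: 59.2
```

Call:
servo_tool(
  motion=[
    {"travel": [0,0,0.004],"rot": [0,0,0],"hand": 0.1},
    {"travel": [0,0,0],"rot": [0,0,0],"hand": 0.1},
    {"travel": [0,0,0],"rot": [0,0,0],"hand": 0.1},
  ],
)

```text
clock: 7.85
position: [551.9, -125.7, 77.6]
ee_rot: [0.962, -0.274, -0.001, 0.001]
contact_force: [-4.0, -4.9, -6.0]
gripper_width: 22.3
grasp_force: 59.2
```

Call:
servo_tool(
  motion=[
    {"travel": [0,0,0.004],"rot": [0,0,0],"hand": 0.1},
    {"travel": [0,0,0],"rot": [0,0,0],"hand": 0.1},
    {"travel": [0,0,0],"rot": [0,0,0],"hand": 0.1},
  ],
)

```text
clock: 8.1
position: [551.9, -125.7, 76.6]
ee_rot: [0.962, -0.274, -0.001, 0.001]
contact_force: [-2.8, -4.2, -6.7]
gripper_width: 22.0
grasp_force: 59.2
```

The pin is entering the hole: it is about 3 mm below ring level and only the spring load shows. I'll lower it some more, then open.

Call:
servo_tool(
  motion=[
    {"travel": [0,0,0.006],"rot": [0,0,0],"hand": 0.1},
    {"travel": [0,0,0.006],"rot": [0,0,0],"hand": 0.1},
    {"travel": [0,0,0.004],"rot": [0,0,0],"hand": 0.1},
    {"travel": [0,0,0],"rot": [0,0,0],"hand": 0.1},
    {"travel": [0,0,0],"rot": [0,0,0],"hand": 0.1},
  ],
)

```text
clock: 8.52
position: [551.8, -125.8, 72.7]
ee_rot: [0.962, -0.274, -0.001, 0.001]
contact_force: [-3.8, -4.4, -6.1]
gripper_width: 22.2
grasp_force: 59.2
```

Call:
servo_tool(
  motion=[
    {"travel": [0,0,0],"rot": [0,0,0],"hand": 0.8},
    {"travel": [0,0,0],"rot": [0,0,0],"hand": 0.8},
    {"travel": [0,0,0],"rot": [0,0,0],"hand": 0.8},
    {"travel": [0,0,0],"rot": [0,0,0],"hand": 0.8},
    {"travel": [0,0,-0.1],"rot": [0,0,0],"hand": 0.8},
    {"travel": [0,0,-0.1],"rot": [0,0,0],"hand": 0.8},
    {"travel": [0,0,-0.1],"rot": [0,0,0],"hand": 0.8},
    {"travel": [0,0,-0.1],"rot": [0,0,0],"hand": 0.8},
    {"travel": [0,0,0],"rot": [0,0,0],"hand": 0.8},
    {"travel": [0,0,0],"rot": [0,0,0],"hand": 0.8},
  ],
)

```text
clock: 9.35
position: [554.4, -125.1, 175.0]
ee_rot: [0.962, -0.273, 0.003, -0.001]
contact_force: [0.5, -0.2, 0.0]
gripper_width: 68.6
grasp_force: 0.0
```

```bash
python3 - <<'E'
from h import *
rep();s,P,R=state();im,d=get_image("wrist");cv2.imwrite("pics/w5.png",im[...,::-1]);np.save("pics/w5.npy",d)
g=im.max(2).copy();g[:150]=255;g[330:]=255;g[:,:260]=255;g[:,380:]=255
k,l,st,ce=cv2.connectedComponentsWithStats((g<50).astype(np.uint8));i=1+st[1:,4].argmax();print(st[i],ce[i])
# heights of knob pixels from depth
p=camera_params("wrist");K=np.array(p["camera_matrix"]);M=np.array(p["mount"])
v,u=np.nonzero((l==i)&(d>0));X=np.c_[(u-K[0,2])/K[0,0],(v-K[1,2])/K[1,1],np.ones(len(u))]*d[v,u][:,None]
W=R.apply(X@M[:3,:3].T+M[:3,3])+P
z=np.percentile(W[:,2],[5,50,90,97]);T=W[W[:,2]>z[2]-2];print(z,T[:,:2].mean(0))
c=T[:,:2].mean(0);print(np.degrees(np.arctan2(c[1]+40.6,c[0]-605.2))%360,np.hypot(c[1]+40.6,c[0]-605.2))
E
```

```text
9.35 [ 554.4 -125.1  175. ] F [ 0.5 -0.2  0. ] grip 0.0 68.6
yaw 238.36 ang 239.01 rad 98.57
[ 304  218   41   52 1592] [323.59736181 244.5339196 ]
[ 78.73488595  98.8824008   99.97794304 100.42390107] [ 552.32278651 -126.04666456]
238.24941183245448 100.48448731819417
```

View pics/w5.png

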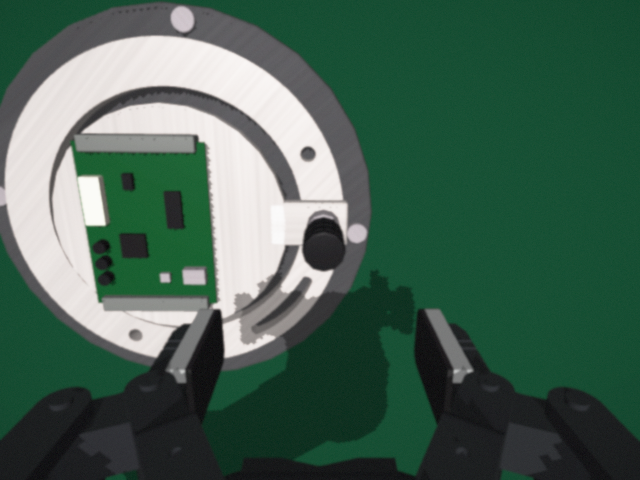

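The knob (323,245) sits at the hole position with the second hole at (308,154) ahead of it, and nothing is touching. I'll compare the knob's top height with the first view, where the pin was home.

```bash
python3 - <<'E'
from h import *
import json
p=camera_params("wrist");K=np.array(p["camera_matrix"]);M=np.array(p["mount"])
def zz(P,R,d,box):
    x0,y0,x1,y1=box;v,u=np.mgrid[y0:y1,x0:x1].reshape(2,-1)
    X=np.c_[(u-K[0,2])/K[0,0],(v-K[1,2])/K[1,1],np.ones(len(u))]*d[v,u][:,None]
    return np.median((R.apply(X@M[:3,:3].T+M[:3,3])+P)[:,2])
s=json.load(open("pics/w1.json"));P=np.array(s["position"]);R=Rn.from_quat(s["ee_rot"]);d=np.load("pics/w1.npy")
print("home top",zz(P,R,d,(397,254,406,264)),"ring",zz(P,R,d,(340,330,346,334)))
s,P,R=state();im,d=get_image("wrist");print(P,"now top",zz(P,R,d,(318,246,330,258)),"ring",zz(P,R,d,(318,170,326,176)),np.abs(s["joint_vel"]).max())
E
```

```text
home top 99.36776749609481 ring 33.1263473553018
[ 553.28464685 -125.07183319  173.34855154] now top 99.37786616619061 ring 33.51318766991477 0.03320321879858023
```

The knob top reads 99.4 mm in both views, so the pin is fully home and I can hand the job in.

```bash
python3 -c "
from bench import *
print(job_done())"
```

```text
the job is handed in; nothing more can be done
None
```

I pulled the pin up, swung the turntable anticlockwise out of the slot, and let the pin drop fully home in the first round hole. By the camera images that is turn ≈ 0.89 rad. The job was handed in at about 9.5 s with the gripper clear, and no verdict came back.

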